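Next flask onto the vortex mixer

TASK

The green-capped flask on the vortex mixer is mixed: take it out of the sprung ring cradle, set it down upright in the free place of the flask rack and let go of it. Then take the red-capped flask from the rack, seat it upright in the mixer's ring cradle, press it straight down until the cradle's collar meets the housing, and finish while still holding the flask pressed down there. Don't drop a flask or press hard enough to break it, and leave the other flasks and everything else on the bench where they are.

Things in the scene. Friction and masses are not known exactly. Their poses are not given: they have to be found in the camera images.
- green_flask: amber-glass 50 ml round-bottom flask, 100 mm tall, 0.12 kg (may vary by 30 %), with a green screw cap fixed on it. Ball 52 mm in diameter, neck 19 mm, cap 26 mm in diameter from 73 to 100 mm above the origin: grip it there, from any side. Origin: lowest point of the ball; z along the neck to the cap. At the start it stands upright, loose, in the mixer's ring cradle.
- red_flask: amber-glass 50 ml round-bottom flask, 100 mm tall, 0.12 kg (may vary by 30 %), with a red screw cap fixed on it. Ball 52 mm in diameter, neck 19 mm, cap 26 mm in diameter from 73 to 100 mm above the origin: grip it there, from any side. Origin: lowest point of the ball; z along the neck to the cap. At the start it stands upright in one of the rack's places.
- blue_flask: amber-glass 50 ml round-bottom flask, 100 mm tall, 0.12 kg (may vary by 30 %), with a blue screw cap fixed on it. Ball 52 mm in diameter, neck 19 mm, cap 26 mm in diameter from 73 to 100 mm above the origin: grip it there, from any side. Origin: lowest point of the ball; z along the neck to the cap. Stands in the rack; stays there.
- white_flask: amber-glass 50 ml round-bottom flask, 100 mm tall, 0.12 kg (may vary by 30 %), with a white screw cap fixed on it. Ball 52 mm in diameter, neck 19 mm, cap 26 mm in diameter from 73 to 100 mm above the origin: grip it there, from any side. Origin: lowest point of the ball; z along the neck to the cap. Stands in the rack; stays there.
- mixer: touch-operated vortex mixer, white housing 160 x 126 mm, 90 mm high to the top of the black boss, fixed to the bench; it carries the sprung ring cradle. Origin: centre of its underside; z up, the control knob faces its -x; it stands turned by up to 0.3 rad. Glass and cradle stand a push of up to 35 N.
- cradle_seat (a point): on the mixer's sprung ring cradle (black rubber ring 58 mm outside, 42 mm inside, open above): the point where the origin (lowest point) of a seated flask lies, about 125 mm above the bench; it goes down with the cradle. A seated flask's ball hangs 9 mm through the ring's centre line and centres itself.
- cradle (a joint): how far the ring cradle is pressed down, m: 0 at rest, 0.012 when its collar meets the housing's boss (a hard stop). Spring: stays up under a flask's own weight; pressing on a flask starts to move it at about 1 N and brings it down to the stop at about 10 N (800 N/m). It springs back when let go.
- flask_rack: white flask rack of two drilled plates on steel spacers, 172 x 172 mm, 47 mm high, fixed to the bench; four places in a square 85 mm apart. Origin: centre of its underside; z up; it stands turned by up to 0.3 rad. The upper plate (top face 44 mm up) has 59 mm holes; the lower plate's 38 mm holes carry the ball.
- well_0 (a point): a place of the rack: the point where the origin of a flask standing in it lies, 14 mm above the bench (taken at the start by the red, blue or white flask)
- well_1 (a point): a place of the rack: the point where the origin of a flask standing in it lies, 14 mm above the bench (taken at the start by the red, blue or white flask)
- well_2 (a point): a place of the rack: the point where the origin of a flask standing in it lies, 14 mm above the bench (taken at the start by the red, blue or white flask)
- well_3 (a point): a place of the rack: the point where the origin of a flask standing in it lies, 14 mm above the bench (free at the start)
- timer: small white timer, 62 x 66 x 19 mm, lying on the bench; leave alone. Origin: centre of underside
- tape_roll: roll of tape, 104 mm across, 25 mm high, lying flat; leave alone. Origin: centre of underside
- tube15_loose: capped 15 ml tube lying on the bench, 21 mm thick; leave alone. Origin: centre of underside
- pipette_a: white pipette, 244 mm long, 29 mm high, lying near the bench's front edge; leave alone. Origin: centre of underside
- tweezers: steel tweezers, 128 mm long, 10 mm high, lying near the bench's front edge; leave alone. Origin: centre of underside
- log_pad: dark blue notebook, 208 x 150 x 14 mm, lying on the left; leave alone. Origin: centre of underside
- ball_pen: blue ball pen, 145 mm long, lying on the notebook; leave alone. Origin: centre of underside

How it is judged:
By the outcome, as a careful person would: the job done as asked, in the order asked, and still so for the second after the job is handed in, while the arm keeps its last pose, push and grip.
It also fails if it takes over 54 s, if anything falls off the work surface, if the arm or the gripper's body presses on something with over 40 N, if the wrist force passes 120 N, or if a joint passes its speed limit or range.

ROBOT

A 7-joint arm with a two-finger parallel gripper is mounted at the origin on a cart in front of the work surface, level with it; the furniture and walls round the work are solid. World frame = base frame: x ahead of the robot, y to its left, z up, the work surface at z = 0. Lengths are in m, angles in rad, forces in N, time in s.
With the tool pointing down it reaches from about 0.4 to 0.85 m from the base axis. Payload 10.4 kg.
Tool frame: the origin (TCP) lies on the centre line of the jaws, within the pads' length; the fingertips stand 11 mm ahead of it and the grasp point (between the pads) lies 8 mm behind it (tip_reach is the distance from the TCP to the fingertips, in m); z points along the fingers, y is the line along which they close (so a half turn about z gives the same grasp; the last joint's range is limited). The gripper opens to 85 mm and grips with 20 to 120 N. Pads are 22 mm wide; open, the fingers measure 114 mm over their backs; the gripper's body (76 mm by 85 mm) begins 54 mm behind the grasp point. The pads swing forward as they close: fully open they stand 13 mm farther back than shut.
Start: joints at [1.275, 0.332, -0.065, 1.46, 0.022, 1.35, -0.088], TCP at [0.168, -0.602, 0.216] pointing down, gripper open.
Joint ranges: [-2.6, 2.6], [-0.5, 2.12], [-1.47, 1.34], [0.16, 2.42], [-1.27, 4.41], [0.06, 2.06], [-2.6, 2.6]. Speed limits (rad/s): [2.22, 2.22, 2.79, 2.79, 3.14, 3.14, 3.14].

INTERFACE

Orientations are given as a unit quaternion [x, y, z, w].
In Python, from workcell import get_obs, camera, hand_in, tip_reach gives the robot as it stands. The module is installed in compiled form; this text tells all that it offers.
- The arm moves only by the tool move_arm, never from a script. Its argument "plan" is a list of rows, each an object with "delta_pos": the shift along the tool's x, y, z in parts of the range, where 1.0 means 0.5 m, a list of three; "turn": the turn, a rotation vector about the tool's x, y, z in shares of pi/2 rad (1.0 is pi/2 rad), a list of three; "fingers": the closure, from 0 (fully open) to 1 (shut). A call has 1 to 12 rows; each row is the pose to reach, as a shift and turn from the pose commanded when the call began, along the tool's axes at that moment; what a row does not reach only later rows make up. A row lasts 1/8 s, in which the tool goes at most 62.5 mm and 10.7 degrees, less where a joint would pass 70% of its speed; a pose out of reach is approached as far as the arm can. No shift or turn number may pass 1 either way. A call with a gripper value outside its range is refused whole. The fingers move at their own pace and stop on an object; "force" is the grip in N (left out, the last holds). Time passes only in rows, so rows that repeat a pose let the fingers close. It gives the time, the measured TCP pose, the force, the opening and the grip force at its end, in the units of the state.
- get_obs(): the state, without advancing time (a new reading comes with each control period).
- camera(name): name is "side" or "top"; returns a dict with "color" (400x640x3 uint8, red, green, blue), "range_z" (400x640 float32, m along the optical axis (not along the pixel's ray), 0 where there is no reading), "fx", "fy", "cx", "cy" (pixels), "R" (3x3) and "t" (3): a world point X has camera coordinates R X + t. Camera axes: x right, y down, z forward; pixel columns grow to the right and rows downward; lengths in m; the calibration is good to about 2 mm. A picture is of the moment at which its call begins.
- hand_in(): hands the job in; it is judged then, once.
The state is a dict: "clock": time; "joint_pos": joint angles; "joint_velocities": joint speeds; "tau": joint torques, N m; "position": TCP position; "ee_rot": TCP orientation; "ft_force": force on the tool from outside, world axes, zero at the start; "torque": the same for the moment, N m; "grip_width": opening from 0.0 (shut) to 1.0 (fully open); "grasp_force": force on a finger pad.
Only numpy, scipy, OpenCV 4.12 (cv2) and the standard library are available. Lean on these libraries where they do the work, as an engineer would, in place of code of your own. Each camera call takes 0.05 s, during which the arm holds its last target. There are 200 camera calls.

## Working session

There is one attempt and no reset: what is moved stays moved. The work goes in short steps, Python scripts to look and compute and a tool call to move; the robot and the scene stay as the last step left them, time stands still between calls to the robot, and variables do not carry over. Pictures are saved under pics/ and viewed, at most 10 in all, crops included, and the job is handed in when it is done.

Besides the shell and the picture viewer there is one more tool, called after "Request:" as name(argument=value, ...) on one line, values as JSON. move_arm: Moves the arm, as the interface text tells. Its arguments: {"type":"object","properties":{"plan":{"type":"array","items":{"type":"object","properties":{"delta_pos":{"type":"array","items":{"type":"number"}},"turn":{"type":"array","items":{"type":"number"}},"fingers":{"type":"number"}}}},"force":{"type":"number"}},"required":["plan"]}

```bash
mkdir -p pics
cat > h.py <<'E'
import numpy as np, cv2
from workcell import get_obs, camera, hand_in, tip_reach
def snap(n,f=None):
    c=camera(n)
    if f: cv2.imwrite('pics/'+f,c['color'][:,:,::-1])
    return c
def cloud(c):
    v,u=np.mgrid[:400,:640]; z=c['range_z']
    P=np.stack([(u-c['cx'])/c['fx']*z,(v-c['cy'])/c['fy']*z,z],-1)
    return (P-c['t'])@c['R']
E
python3 - <<'E'
from h import *
for n in ('top','side'):
    c=snap(n,n+'1.png'); np.savez(n+'1.npz',**c); print(n,c['fx'],c['cx'],c['cy'],c['R'].round(3).tolist(),(-c['R'].T@c['t']).round(3))
o=get_obs(); print({k:np.round(v,3).tolist() for k,v in o.items()},tip_reach)
E
```

```text
top 422.2895140598992 320.502683954631 198.8824238604643 [[0.141, -0.99, 0.006], [-0.968, -0.139, -0.211], [0.21, 0.024, -0.977]] [ 0.262 -0.015  1.408]
side 388.90383070462406 319.2238681870044 194.6671497025486 [[-0.993, -0.115, 0.004], [-0.08, 0.67, -0.738], [0.082, -0.734, -0.675]] [0.48  0.68  0.734]
{'clock': 0.1, 'joint_pos': [1.275, 0.333, -0.065, 1.461, 0.022, 1.35, -0.089], 'joint_velocities': [0.0, -0.002, 0.0, -0.001, -0.001, -0.004, -0.001], 'tau': [0.002, -62.675, 0.05, -39.243, 0.016, 0.007, -0.0], 'position': [0.168, -0.602, 0.216], 'ee_rot': [0.991, 0.136, -0.0, -0.001], 'ft_force': [-0.696, 0.191, 0.38], 'torque': [-0.013, -0.033, -0.026], 'grasp_force': 0.0, 'grip_width': 0.999} 0.011
```

View pics/top1.png

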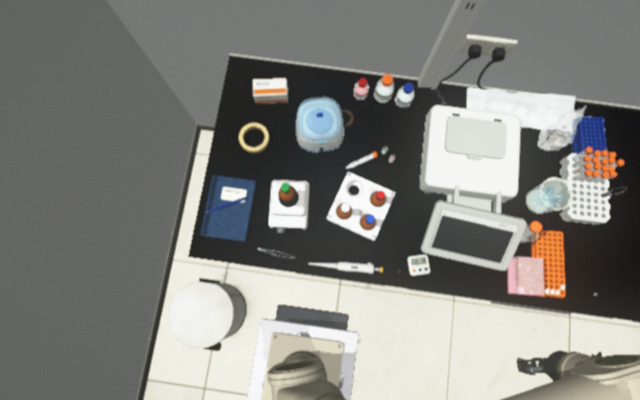

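View pics/side1.png

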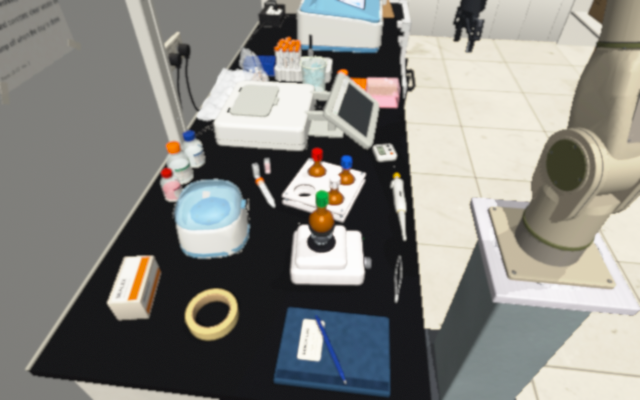

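The top view shows the green cap at about (286,188) on the mixer. The rack is around (361,206): red cap (379,198), white (344,211), blue (367,221), and the free hole at about (354,188). The side view agrees, with green at (321,200), red at (317,155) and the free hole at (305,190).

```bash
cat >> h.py <<'E'
def ray(c,u,v,h):
    d=c['R'].T@np.array([(u-c['cx'])/c['fx'],(v-c['cy'])/c['fy'],1]); o=-c['R'].T@c['t']
    return o+d*(h-o[2])/d[2]
def capmask(c,name):
    H,S,V=[x.astype(int) for x in cv2.split(cv2.cvtColor(c['color'],cv2.COLOR_RGB2HSV))]
    return {'green':(H>50)&(H<85)&(S>130),'red':((H<5)|(H>172))&(S>170)&(V>90),'blue':(H>100)&(H<125)&(S>150)&(V>70),'white':(S<50)&(V>120)}[name]
E
cat > m.py <<'E'
from h import *
C={n:dict(np.load(n+'1.npz')) for n in('top','side')}
for n,c in C.items():
    W=cloud(c)
    for k,h in (('green',.225),('red',.114),('blue',.114),('white',.114)):
        reg=(W[...,0]>.35)&(W[...,0]<.8)&(W[...,1]>-.35)&(W[...,1]<.3)
        m=capmask(c,k)&reg&(W[...,2]>h-.035)&(W[...,2]<h+.02)
        nn,l,s,ce=cv2.connectedComponentsWithStats(m.astype(np.uint8))
        i=1+np.argmax(s[1:,4]); p=W[l==i]; t=p[p[:,2]>h-.007]
        print(n,k,s[i].tolist(),ce[i].round(1),'med',np.median(p,0).round(4),'topN',len(t),t.mean(0).round(4) if len(t) else '', 'zmax',p[:,2].max().round(4),'ray@mid',ray(c,*ce[i],h-.0135).round(4))
    m=(W[...,2]>.038)&(W[...,2]<.05)&(W[...,0]>.35)&(W[...,0]<.75)&(W[...,1]>-.35)&(W[...,1]<.1)
    r=cv2.minAreaRect(W[m][:,:2].astype(np.float32)); print('rack',m.sum(),r)
    m=(W[...,2]>.055)&(W[...,2]<.085)&(W[...,0]>.35)&(W[...,0]<.75)&(W[...,1]>-.1)&(W[...,1]<.3)
    print('mixer',m.sum(),cv2.minAreaRect(W[m][:,:2].astype(np.float32)))
    cv2.imwrite(f'pics/crop_{n}.png',cv2.resize(c['color'][140:260,250:430] if n=='top' else c['color'][130:290,250:410],None,fx=4,fy=3.7,interpolation=2)[:,:,::-1])
E
python3 m.py
```

```text
top green [282, 184, 7, 8, 43] [285.  187.5] med [0.5352 0.1211 0.2249] topN 41 [0.5353 0.121  0.2251] zmax 0.2315 ray@mid [0.538  0.1224 0.2115]
top red [377, 192, 7, 7, 38] [380.1 195.1] med [ 0.5781 -0.1665  0.1127] topN 36 [ 0.5794 -0.1666  0.113 ] zmax 0.1206 ray@mid [ 0.582  -0.1678  0.1005]
top blue [367, 216, 7, 7, 40] [369.7 218.9] med [ 0.4987 -0.1429  0.113 ] topN 40 [ 0.4988 -0.1429  0.1131] zmax 0.1199 ray@mid [ 0.5011 -0.1441  0.1005]
top white [425, 139, 17, 48, 596] [433.  161.7] med [ 0.7212 -0.3288  0.0855] topN 0  zmax 0.0953 ray@mid [ 0.7165 -0.3252  0.1005]
rack 1909 ((0.5942971110343933, -0.12606598436832428), (0.3046457767486572, 0.4473187327384949), 0.031762391328811646)
mixer 1298 ((0.6035661101341248, 0.08179914206266403), (0.3010236322879791, 0.26599565148353577), 17.892690658569336)
side green [316, 191, 12, 16, 160] [321.7 198.5] med [0.5373 0.1315 0.2222] topN 101 [0.5373 0.128  0.2244] zmax 0.2284 ray@mid [0.5379 0.1218 0.2115]
side red [312, 148, 10, 13, 108] [316.7 153.9] med [ 0.5826 -0.1593  0.1107] topN 66 [ 0.5825 -0.164   0.1139] zmax 0.1191 ray@mid [ 0.5835 -0.1725  0.1005]
side blue [341, 156, 11, 12, 111] [346.4 161.5] med [ 0.5006 -0.1356  0.1112] topN 68 [ 0.5009 -0.1398  0.1138] zmax 0.1177 ray@mid [ 0.5008 -0.1483  0.1005]
side white [297, 225, 50, 38, 1110] [321.5 246.7] med [0.5317 0.1445 0.083 ] topN 12 [0.5374 0.1416 0.1273] zmax 0.1339 ray@mid [0.5342 0.1514 0.1005]
rack 1854 ((0.5909571647644043, -0.1241377741098404), (0.30850696563720703, 0.4426816403865814), 1.461186408996582)
mixer 2622 ((0.6016526818275452, 0.05838695913553238), (0.30542850494384766, 0.2617505192756653), 4.439703941345215)
```

View pics/crop_top.png

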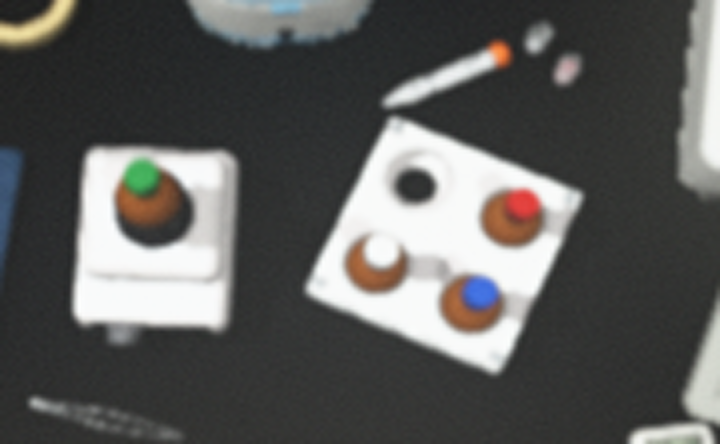

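Both views agree on the cap axes within a few mm, and red to blue comes out at 84–85 mm, as it should. Next I check the free hole, the white cap and the heights along the path.

```bash
cat >> h.py <<'E'
from scipy.spatial.transform import Rotation as Ro
def to(x,y,z):
    o=get_obs(); return (Ro.from_quat(o['ee_rot']).inv().apply(np.array([x,y,z])-o['position'])).round(4)
E
python3 - <<'E'
from h import *
for n in('top','side'):
    c=dict(np.load(n+'1.npz')); W=cloud(c); g=c['color'].astype(int).max(2)
    # white rack plate: bright at z~.044 ; fit via ray-cast contour
    R=(W[...,0]>.42)&(W[...,0]<.68)&(W[...,1]>-.24)&(W[...,1]<.02)
    w=(cv2.cvtColor(c['color'],cv2.COLOR_RGB2HSV)[...,1]<60)&(g>120)&R&(abs(W[...,2]-.044)<.02)
    cs,_=cv2.findContours(w.astype(np.uint8),cv2.RETR_EXTERNAL,cv2.CHAIN_APPROX_NONE)
    k=max(cs,key=cv2.contourArea)[:,0]
    q=np.array([ray(c,u,v,.044)[:2] for u,v in k],np.float32); r=cv2.minAreaRect(q); print(n,'rack rect',r)
    red=np.array([.5825,-.169]);a=np.array([-.0815,.0235]);free=red+[.0237,.0815]
    d=(g<60)&(np.hypot(W[...,0]-free[0],W[...,1]-free[1])<.03)
    v,u=np.nonzero(d)
    if len(u): print('hole dark',len(u),ray(c,u.mean(),v.mean(),.010).round(4),'free pred',free.round(4))
    wc=(W[...,2]>.09)&(W[...,2]<.125)&(np.hypot(W[...,0]-.525,W[...,1]+.064)<.035)
    v,u=np.nonzero(wc); print('white cap',len(u),ray(c,u.mean(),v.mean(),.102).round(4))
    for y0 in np.arange(-.7,.3,.1):
        m=(W[...,0]>.3)&(W[...,0]<.75)&(W[...,1]>y0)&(W[...,1]<y0+.1); print(round(y0,1),W[m][:,2].max().round(3) if m.any() else None,end='; ')
    print()
print(to(.5,-.25,.32),to(.538,.122,.32))
E
```

```text
top rack rect ((0.5538668036460876, -0.11429215222597122), (0.17186377942562103, 0.1760060042142868), 73.36078643798828)
hole dark 42 [ 0.6094 -0.0867  0.01  ] free pred [ 0.6062 -0.0875]
white cap 68 [ 0.5265 -0.0619  0.102 ]
-0.7 0.139; -0.6 0.139; -0.5 0.138; -0.4 0.139; -0.3 0.051; -0.2 0.121; -0.1 0.121; -0.0 0.164; 0.1 0.231; 0.2 0.034; 
side rack rect ((0.5882018208503723, -0.11700987070798874), (0.1942669302225113, 0.10707531124353409), 73.11418914794922)
white cap 135 [ 0.5256 -0.0632  0.102 ]
-0.7 0.135; -0.6 0.138; -0.5 0.138; -0.4 0.137; -0.3 0.051; -0.2 0.119; -0.1 0.118; -0.0 0.133; 0.1 0.228; 0.2 0.03; 
[ 0.4142 -0.2493 -0.1041] [ 0.551  -0.5974 -0.1037]
```

Everything agrees: free well at (0.607, -0.0855), white cap at (0.526, -0.0625), rack centre at about (0.554, -0.115). I'll move above the green flask.

The manual's scale: shifts go in shares of 0.5 m and turns go in shares of pi/2 rad. Converting my numbers, 0.48 m / 0.5 = 0.96, 0.46 m / 0.5 = 0.92.

Request:
move_arm(plan=[{"delta_pos": [0.04, -0.02, -0.1], "turn": [0, 0, 0], "fingers": 0}, {"delta_pos": [0.14, -0.08, -0.18], "turn": [0, 0, 0], "fingers": 0}, {"delta_pos": [0.26, -0.14, -0.208], "turn": [0, 0, 0], "fingers": 0}, {"delta_pos": [0.38, -0.2, -0.208], "turn": [0, 0, 0], "fingers": 0}, {"delta_pos": [0.48, -0.26, -0.208], "turn": [0, 0, 0], "fingers": 0}, {"delta_pos": [0.58, -0.32, -0.208], "turn": [0, 0, 0], "fingers": 0}, {"delta_pos": [0.68, -0.38, -0.208], "turn": [0, 0, 0], "fingers": 0}, {"delta_pos": [0.78, -0.44, -0.208], "turn": [0, 0, 0], "fingers": 0}, {"delta_pos": [0.84, -0.52, -0.208], "turn": [0, 0, 0], "fingers": 0}, {"delta_pos": [0.88, -0.62, -0.208], "turn": [0, 0, 0], "fingers": 0}, {"delta_pos": [0.92, -0.72, -0.208], "turn": [0, 0, 0], "fingers": 0}, {"delta_pos": [0.96, -0.82, -0.208], "turn": [0, 0, 0], "fingers": 0}], force=30)

```text
clock: 1.6
position: [0.52, -0.076, 0.32]
ee_rot: [0.991, 0.136, -0.0, 0.0]
ft_force: [0.2, -0.4, -0.6]
grip_width: 1.0
grasp_force: 0.0
```

```bash
python3 -c "
from h import *
o=get_obs();print(o['position'].round(4),o['ee_rot'],np.round(o['joint_pos'],3),to(.538,.122,.32),to(.538,.122,.203))"
```

```text
[ 0.52  -0.076  0.32 ] [ 9.90714884e-01  1.35955744e-01 -2.30452185e-04  2.98248285e-05] [ 0.544  0.111 -0.528  1.525  0.056  1.521 -1.282] [ 0.0707 -0.1858  0.    ] [ 0.0708 -0.1858  0.117 ]
```

Converted, -0.186 m / 0.5 = -0.372, 0.071 m / 0.5 = 0.142.

Request:
move_arm(plan=[{"delta_pos": [0.04, -0.1, 0], "turn": [0, 0, 0], "fingers": 0}, {"delta_pos": [0.08, -0.2, 0], "turn": [0, 0, 0], "fingers": 0}, {"delta_pos": [0.12, -0.3, 0], "turn": [0, 0, 0], "fingers": 0}, {"delta_pos": [0.142, -0.372, 0], "turn": [0, 0, 0], "fingers": 0}, {"delta_pos": [0.142, -0.372, 0], "turn": [0, 0, 0], "fingers": 0}, {"delta_pos": [0.142, -0.372, 0.06], "turn": [0, 0, 0], "fingers": 0}, {"delta_pos": [0.142, -0.372, 0.1], "turn": [0, 0, 0], "fingers": 0}])

```text
clock: 2.48
position: [0.5383, 0.1191, 0.2689]
ee_rot: [0.991, 0.135, -0.001, 0.0]
ft_force: [-0.6, -0.4, -0.2]
grip_width: 0.998
grasp_force: 0.0
```

Run:
```python
from h import *
o=get_obs();print(o['position'].round(4),np.round(o['joint_pos'],3),to(.538,.122,.203))
c=snap('side'); cv2.imwrite('pics/s2.png',cv2.resize(c['color'][100:300,220:420],None,fx=3,fy=3)[:,:,::-1])
```

```text
[0.5383 0.1191 0.2689] [ 0.287  0.208 -0.678  1.547  0.131  1.435 -1.698] [ 0.0006 -0.0029  0.0659]
```

View pics/s2.png

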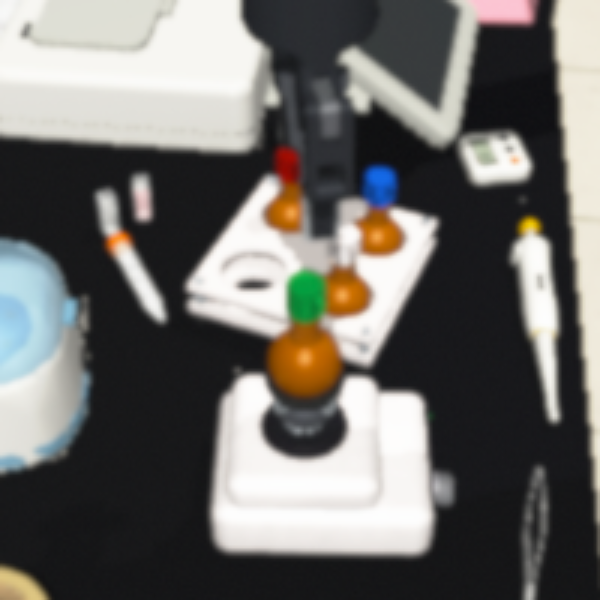

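The view shows the green cap at crop (305,298), with a finger at about (328,190) above and behind it. I'll check by projection that this is where the fingers should be.

Run:
```python
from h import *
c=dict(np.load('side1.npz')); o=get_obs(); R=Ro.from_quat(o['ee_rot'])
for l in ([0,0,0],[0,.05,0],[0,-.05,0],[0,.05,-.06],[0,-.05,-.06]):
    p=c['R']@(o['position']+R.apply(l))+c['t']; u,v=c['fx']*p[0]/p[2]+c['cx'],c['fy']*p[1]/p[2]+c['cy']; print(l,round((u-220)*3),round((v-100)*3))
```

```text
[0, 0, 0] 307 228
[0, 0.05, 0] 295 180
[0, -0.05, 0] 321 281
[0, 0.05, -0.06] 295 104
[0, -0.05, -0.06] 322 202
```

Run:
```python
from h import *
o=get_obs(); R=Ro.from_quat(o['ee_rot'])
for n in('side','top'):
    c=snap(n); W=cloud(c); L=R.inv().apply((W-o['position']).reshape(-1,3))
    m=(abs(L[:,0])<.05)&(abs(L[:,1])<.1)&(L[:,2]>-.1)&(L[:,2]<.03)&(c['range_z'].ravel()>0); L=L[m]
    for a in np.arange(-.1,.03,.015):
        s=L[(L[:,2]>=a)&(L[:,2]<a+.015)]
        if len(s): print(n,a.round(3),len(s),np.percentile(s[:,0],[5,50,95]).round(3),np.percentile(s[:,1],[5,50,95]).round(3))
```

```text
side -0.1 150 [-0.011  0.01   0.016] [-0.073 -0.064  0.005]
side -0.085 118 [-0.01   0.001  0.012] [-0.074 -0.071 -0.042]
side -0.07 57 [-0.007  0.003  0.01 ] [-0.057 -0.053  0.047]
side -0.055 113 [-0.01   0.003  0.01 ] [-0.056 -0.053  0.047]
side -0.04 45 [-0.01   0.005  0.01 ] [-0.055 -0.049  0.044]
top -0.1 15 [-0.012 -0.011  0.009] [0.021 0.071 0.074]
top -0.085 7 [-0.013 -0.012 -0.008] [-0.031  0.069  0.074]
```

The fingers are centred on the TCP within a few mm. I'll descend and grip.

Converted, 0.066 m / 0.5 = 0.132, 0.055 m / 0.5 = 0.11.

Request:
move_arm(plan=[{"delta_pos": [0, 0, 0.06], "turn": [0, 0, 0], "fingers": 0}, {"delta_pos": [0, 0, 0.11], "turn": [0, 0, 0], "fingers": 0}, {"delta_pos": [0, 0, 0.132], "turn": [0, 0, 0], "fingers": 0}, {"delta_pos": [0, 0, 0.132], "turn": [0, 0, 0], "fingers": 0.5}, {"delta_pos": [0, 0, 0.132], "turn": [0, 0, 0], "fingers": 0.6}, {"delta_pos": [0, 0, 0.132], "turn": [0, 0, 0], "fingers": 1}, {"delta_pos": [0, 0, 0.132], "turn": [0, 0, 0], "fingers": 1}, {"delta_pos": [0, 0, 0.132], "turn": [0, 0, 0], "fingers": 1}, {"delta_pos": [0, 0, 0.132], "turn": [0, 0, 0], "fingers": 1}], force=30)

```text
clock: 3.75
position: [0.5386, 0.1207, 0.2045]
ee_rot: [0.991, 0.136, 0.0, -0.0]
ft_force: [-0.5, 0.5, 1.5]
grip_width: 0.278
grasp_force: 29.4
```

Run:
```python
from h import *
o=get_obs();print(o['position'].round(4),np.round(o['joint_pos'],3))
c=snap('side'); cv2.imwrite('pics/s3.png',cv2.resize(c['color'][100:300,220:420],None,fx=3,fy=3)[:,:,::-1])
```

```text
[0.5386 0.1207 0.2045] [ 0.281  0.243 -0.676  1.646  0.157  1.307 -1.719]
```

View pics/s3.png

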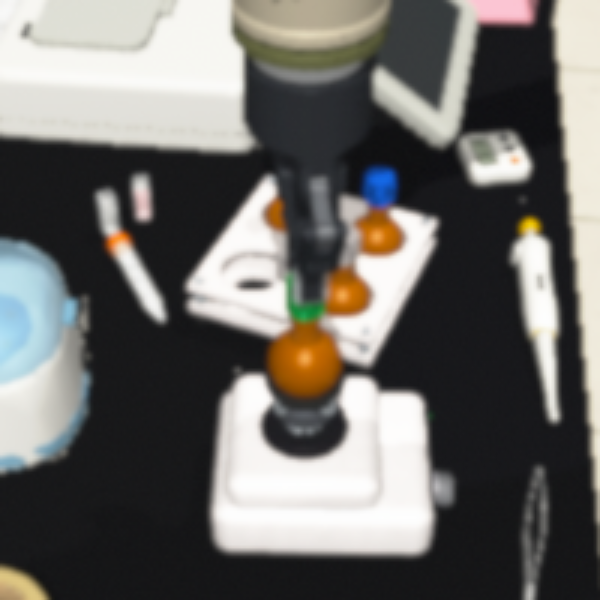

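Gripped: the fingers are on the green cap and the flask is still seated, with the ball at crop (305,362). Next I lift and carry it over the free well.

```bash
python3 -c "
from h import *
print(to(.607,-.0855,.2845),to(.607,-.0855,.094))"
```

```text
[ 0.0104  0.217  -0.08  ] [0.0104 0.217  0.1105]
```

Converted, -0.08 m / 0.5 = -0.16, -0.055 m / 0.5 = -0.11.

Request:
move_arm(plan=[{"delta_pos": [0, 0, -0.02], "turn": [0, 0, 0], "fingers": 1}, {"delta_pos": [0, 0, -0.06], "turn": [0, 0, 0], "fingers": 1}, {"delta_pos": [0, 0, -0.11], "turn": [0, 0, 0], "fingers": 1}, {"delta_pos": [0, 0, -0.16], "turn": [0, 0, 0], "fingers": 1}, {"delta_pos": [0, 0, -0.16], "turn": [0, 0, 0], "fingers": 1}])

```text
clock: 4.42
position: [0.5392, 0.1208, 0.2863]
ee_rot: [0.991, 0.136, 0.002, 0.0]
ft_force: [0.1, 0.6, -1.9]
grip_width: 0.275
grasp_force: 29.5
```

Converted, 0.217 m / 0.5 = 0.434, 0.21 m / 0.5 = 0.42.

Request:
move_arm(plan=[{"delta_pos": [0.002, 0.06, 0], "turn": [0, 0, 0], "fingers": 1}, {"delta_pos": [0.006, 0.14, 0], "turn": [0, 0, 0], "fingers": 1}, {"delta_pos": [0.01, 0.22, 0], "turn": [0, 0, 0], "fingers": 1}, {"delta_pos": [0.014, 0.3, 0], "turn": [0, 0, 0], "fingers": 1}, {"delta_pos": [0.018, 0.38, 0], "turn": [0, 0, 0], "fingers": 1}, {"delta_pos": [0.02, 0.42, 0], "turn": [0, 0, 0], "fingers": 1}, {"delta_pos": [0.02, 0.434, 0], "turn": [0, 0, 0], "fingers": 1}, {"delta_pos": [0.02, 0.434, 0.06], "turn": [0, 0, 0], "fingers": 1}, {"delta_pos": [0.02, 0.434, 0.14], "turn": [0, 0, 0], "fingers": 1}, {"delta_pos": [0.02, 0.434, 0.2], "turn": [0, 0, 0], "fingers": 1}, {"delta_pos": [0.02, 0.434, 0.2], "turn": [0, 0, 0], "fingers": 1}])

```text
clock: 5.8
position: [0.605, -0.084, 0.1823]
ee_rot: [0.991, 0.137, -0.002, -0.001]
ft_force: [-0.2, -0.8, -0.4]
grip_width: 0.273
grasp_force: 29.6
```

Run:
```python
from h import *
o=get_obs();print(o['position'].round(4),np.round(o['joint_pos'],3),to(.607,-.0855,.094))
c=snap('side');t=snap('top')
a=cv2.resize(c['color'][110:240,250:380],(500,500));b=cv2.resize(t['color'][150:250,310:410],(300,300))
cv2.imwrite('pics/s4.png',np.hstack([a,np.vstack([b,np.zeros((200,300,3),np.uint8)])])[:,:,::-1])
```

```text
[ 0.605  -0.084   0.1823] [ 0.489  0.376 -0.543  1.52   0.196  1.305 -1.371] [0.0019 0.0022 0.0883]
```

View pics/s4.png

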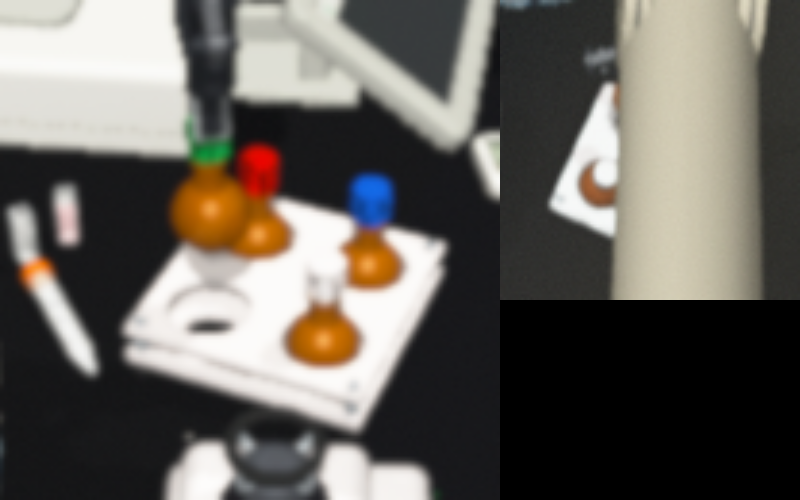

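The flask hangs upright over the rack, ball at crop (209,211), and the free hole's rim ellipse is centred near (209,318). I'll compare the two with rays from this same view.

Run:
```python
from h import *
c=snap('side')
s=130/500
print('hole',ray(c,250+209*s,110+317*s,.044),'ball rough',ray(c,250+209*s,110+211*s,.1288))
H,S,V=cv2.split(cv2.cvtColor(c['color'],cv2.COLOR_RGB2HSV))
m=((H>5)&(H<22)&(S>120)).astype(np.uint8); m[:, :292]=0; m[:,313:]=0; m[180:]=0;m[:150]=0
v,u=np.nonzero(m); print(u.min(),u.max(),v.min(),v.max(),'widths',{r:(int(u[v==r].min()),int(u[v==r].max())) for r in range(153,178,3)})
W=cloud(c); p=W[m>0]; p=p[abs(p[:,2]-.129)<.03]
A=np.c_[2*p,np.ones(len(p))]; x=np.linalg.lstsq(A,(p**2).sum(1),rcond=None)[0]; print('sphere',x[:3],np.sqrt(x[3]+x[:3]@x[:3]))
# rim of white plate around hole from depth: plate pts
print(to(.607,-.0855,.094))
```

```text
hole [ 0.60461255 -0.07497653  0.044     ] ball rough [ 0.60414457 -0.084803    0.1288    ]Traceback (most recent call last):
  File "<stdin>", line 7, in <module>
    return umr_minimum(a, axis, None, out, keepdims, initial, where)
ValueError: zero-size array to reduction operation minimum which has no identity
```

Run:
```python
from h import *
def proj(c,p):
    q=c['R']@np.array(p)+c['t']; return (c['fx']*q[0]/q[2]+c['cx']).round(1),(c['fy']*q[1]/q[2]+c['cy']).round(1)
for n in('side','top'):
    c=dict(np.load(n+'1.npz')); g=c['color'].astype(int).mean(2).astype(int)
    f=(.607,-.0855)
    u,v=map(int,np.round(proj(c,(*f,.044))));print(n,'ctr@44',proj(c,(*f,.044)),'ctr@10',proj(c,(*f,.01)))
    for d in((.0295,0),(-.0295,0),(0,.0295),(0,-.0295)): print(d,proj(c,(f[0]+d[0],f[1]+d[1],.044)))
    print('cols',u-16,u+16,'rows from',v-13);print(g[v-13:v+14,u-16:u+17:2])
```

```text
side ctr@44 (np.float64(304.0), np.float64(189.7)) ctr@10 (np.float64(304.3), np.float64(199.0))
(0.0295, 0) (np.float64(293.1), np.float64(188.8))
(-0.0295, 0) (np.float64(315.0), np.float64(190.6))
(0, 0.0295) (np.float64(302.4), np.float64(197.2))
(0, -0.0295) (np.float64(305.6), np.float64(182.6))
cols 288 320 rows from 177
[[ 24  24  37 133 237 250 250 248 244 245 245 240 228 196 183 188 202]
 [ 24  23  59 187 247 250 250 250 248 248 249 249 246 239 236 237 240]
 [ 24  26  96 224 249 250 250 250 250 250 250 250 250 249 248 249 249]
 [ 23  40 145 241 250 250 250 250 250 250 250 250 250 250 250 250 250]
 [ 25  73 198 248 250 250 250 249 249 249 250 250 250 250 250 250 250]
 [ 31 118 233 250 250 249 247 244 243 245 247 249 250 250 250 250 250]
 [ 47 164 245 250 249 242 234 227 224 226 232 240 248 250 250 250 250]
 [ 81 211 249 249 243 224 206 202 195 193 201 218 239 249 250 250 250]
 [131 237 250 245 223 197 196 206 199 193 195 192 220 245 250 250 250]
 [184 247 249 233 193 195 220 228 226 223 222 201 202 234 249 250 250]
 [224 249 248 215 186 220 234 237 237 236 235 226 216 221 24
[... 2694 characters left out ...]
249 249 238 177  75  49  50  52 142 239 244 249 249 248 240]
 [236 250 249 249 244 203 114  60  54  81 180 239 246 249 249 249 233]
 [246 249 249 249 248 230 158 110 102 143 219 241 247 249 249 249 217]
 [249 249 249 249 249 242 206 178 176 210 237 245 248 249 249 248 193]
 [250 249 249 249 249 247 237 227 229 237 243 248 249 249 249 247 172]
 [248 248 249 249 249 249 247 243 244 245 247 248 249 249 249 246 152]
 [245 246 248 249 249 249 249 248 249 248 249 249 248 249 249 245 141]
 [241 243 246 249 249 249 249 249 249 249 249 249 248 249 249 245 143]
 [241 241 244 249 249 249 249 249 249 249 249 249 249 249 249 246 150]
 [241 239 239 245 248 249 249 249 249 248 249 249 249 249 249 247 164]]
```

The rim edges, at rows 183 and 197 in the side view and row 180 in the top view, match the predictions for (0.607, -0.0855) to within 1 px. My rough reading of the ellipse was off. I'll lower it.

Converted, 0.085 m / 0.5 = 0.17, 0.002 m / 0.5 = 0.004.

Request:
move_arm(plan=[{"delta_pos": [0.004, 0.002, 0.04], "turn": [0, 0, 0], "fingers": 1}, {"delta_pos": [0.004, 0.002, 0.08], "turn": [0, 0, 0], "fingers": 1}, {"delta_pos": [0.004, 0.002, 0.11], "turn": [0, 0, 0], "fingers": 1}, {"delta_pos": [0.004, 0.002, 0.14], "turn": [0, 0, 0], "fingers": 1}, {"delta_pos": [0.004, 0.002, 0.16], "turn": [0, 0, 0], "fingers": 1}, {"delta_pos": [0.004, 0.002, 0.17], "turn": [0, 0, 0], "fingers": 1}, {"delta_pos": [0.004, 0.002, 0.17], "turn": [0, 0, 0], "fingers": 1}])

```text
clock: 6.82
position: [0.6088, -0.0862, 0.0993]
ee_rot: [0.991, 0.136, -0.0, 0.0]
ft_force: [0.2, -0.1, -0.7]
grip_width: 0.274
grasp_force: 29.6
```

Run:
```python
from h import *
print(to(.607,-.0855,.094),get_obs()['ft_force'],get_obs()['torque'])
```

```text
[-0.0015 -0.0011  0.0053] [ 0.22371731 -0.11447494 -0.70650202] [ 0.02457051 -0.01874825  0.00951565]
```

Request:
move_arm(plan=[{"delta_pos": [-0.002, -0.002, 0.004], "turn": [0, 0, 0], "fingers": 1}, {"delta_pos": [-0.002, -0.002, 0.008], "turn": [0, 0, 0], "fingers": 1}, {"delta_pos": [-0.002, -0.002, 0.01], "turn": [0, 0, 0], "fingers": 1}, {"delta_pos": [-0.002, -0.002, 0.01], "turn": [0, 0, 0], "fingers": 1}])

```text
clock: 7.32
position: [0.6083, -0.0857, 0.0952]
ee_rot: [0.991, 0.136, 0.001, 0.0]
ft_force: [0.3, -0.2, 4.2]
grip_width: 0.277
grasp_force: 30.2
```

Contact of about 5 N at the expected height, so it is seated. I release and retreat upward.

Converted, -0.15 m / 0.5 = -0.3, -0.11 m / 0.5 = -0.22.

Request:
move_arm(plan=[{"delta_pos": [0, 0, 0], "turn": [0, 0, 0], "fingers": 0.6}, {"delta_pos": [0, 0, 0], "turn": [0, 0, 0], "fingers": 0.4}, {"delta_pos": [0, 0, 0], "turn": [0, 0, 0], "fingers": 0.4}, {"delta_pos": [0, 0, -0.06], "turn": [0, 0, 0], "fingers": 0.4}, {"delta_pos": [0, 0, -0.14], "turn": [0, 0, 0], "fingers": 0.4}, {"delta_pos": [0, 0, -0.22], "turn": [0, 0, 0], "fingers": 0.2}, {"delta_pos": [0, 0, -0.3], "turn": [0, 0, 0], "fingers": 0}, {"delta_pos": [0, 0, -0.3], "turn": [0, 0, 0], "fingers": 0}])

```text
clock: 8.32
position: [0.609, -0.0853, 0.2478]
ee_rot: [0.991, 0.136, 0.003, 0.001]
ft_force: [-0.5, 0.0, -1.0]
grip_width: 0.999
grasp_force: 0.0
```

Run:
```python
from h import *
c=snap('side','s5full.png'); W=cloud(c); np.savez('side5.npz',**c)
for k in('green','red','blue'):
    m=capmask(c,k)&(abs(W[...,2]-.1)<.03)&(W[...,0]>.4)&(W[...,0]<.7)&(W[...,1]>-.25)&(W[...,1]<0)
    nn,l,s,ce=cv2.connectedComponentsWithStats(m.astype(np.uint8))
    if nn>1:
        i=1+np.argmax(s[1:,4]); print(k,s[i],ray(c,*ce[i],.1005))
print(to(.5825,-.169,.16))
cv2.imwrite('pics/s5.png',cv2.resize(c['color'][110:240,250:380],(500,500))[:,:,::-1])
```

```text
green [300 165   9  14  97] [ 0.60652398 -0.09227694  0.1005    ]
red [312 148  10  13 109] [ 0.58352556 -0.17232385  0.1005    ]
blue [341 156  11  12 111] [ 0.50080247 -0.14829176  0.1005    ]
[-0.0474  0.0735  0.0855]
```

View pics/s5.png

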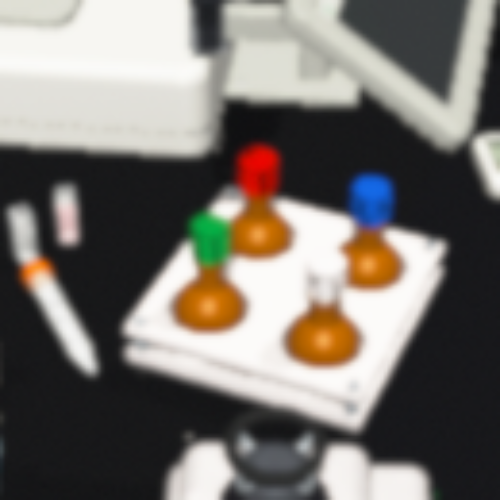

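The green flask stands upright in its well, cap at crop (210,240), and the others are undisturbed. Next I pick up the red one.

Converted, 0.151 m / 0.5 = 0.302, 0.15 m / 0.5 = 0.3.

Request:
move_arm(plan=[{"delta_pos": [-0.046, 0.072, 0], "turn": [0, 0, 0], "fingers": 0.15}, {"delta_pos": [-0.092, 0.144, 0], "turn": [0, 0, 0], "fingers": 0.15}, {"delta_pos": [-0.092, 0.144, 0], "turn": [0, 0, 0], "fingers": 0.15}, {"delta_pos": [-0.092, 0.144, 0.1], "turn": [0, 0, 0], "fingers": 0.15}, {"delta_pos": [-0.092, 0.144, 0.2], "turn": [0, 0, 0], "fingers": 0.15}, {"delta_pos": [-0.092, 0.144, 0.27], "turn": [0, 0, 0], "fingers": 0.15}, {"delta_pos": [-0.092, 0.144, 0.3], "turn": [0, 0, 0], "fingers": 0.15}, {"delta_pos": [-0.092, 0.144, 0.302], "turn": [0, 0, 0], "fingers": 0.15}])

```text
clock: 9.38
position: [0.5823, -0.1667, 0.0927]
ee_rot: [0.991, 0.136, -0.001, -0.0]
ft_force: [-0.9, 0.2, -0.3]
grip_width: 0.85
grasp_force: 0.0
```

Converted, 0.002 m / 0.5 = 0.004.

Request:
move_arm(plan=[{"delta_pos": [0, 0, 0.004], "turn": [0, 0, 0], "fingers": 0.5}, {"delta_pos": [0, 0, 0.004], "turn": [0, 0, 0], "fingers": 0.6}, {"delta_pos": [0, 0, 0.004], "turn": [0, 0, 0], "fingers": 1}, {"delta_pos": [0, 0, 0.004], "turn": [0, 0, 0], "fingers": 1}, {"delta_pos": [0, 0, 0.004], "turn": [0, 0, 0], "fingers": 1}, {"delta_pos": [0, 0, 0.004], "turn": [0, 0, 0], "fingers": 1}], force=40)

```text
clock: 10.12
position: [0.5833, -0.1673, 0.0923]
ee_rot: [0.991, 0.136, 0.001, 0.0]
ft_force: [-0.2, 0.1, 5.9]
grip_width: 0.273
grasp_force: 39.1
```

Converted, -0.289 m / 0.5 = -0.578, -0.22 m / 0.5 = -0.44.

Request:
move_arm(plan=[{"delta_pos": [0, 0, -0.04], "turn": [0, 0, 0], "fingers": 1}, {"delta_pos": [0, 0, -0.12], "turn": [0, 0, 0], "fingers": 1}, {"delta_pos": [0, 0, -0.22], "turn": [0, 0, 0], "fingers": 1}, {"delta_pos": [0, 0, -0.32], "turn": [0, 0, 0], "fingers": 1}, {"delta_pos": [0, 0, -0.4], "turn": [0, 0, 0], "fingers": 1}, {"delta_pos": [0.008, -0.06, -0.4], "turn": [0, 0, 0], "fingers": 1}, {"delta_pos": [0.016, -0.14, -0.4], "turn": [0, 0, 0], "fingers": 1}, {"delta_pos": [0.028, -0.24, -0.4], "turn": [0, 0, 0], "fingers": 1}, {"delta_pos": [0.04, -0.34, -0.4], "turn": [0, 0, 0], "fingers": 1}, {"delta_pos": [0.052, -0.44, -0.4], "turn": [0, 0, 0], "fingers": 1}, {"delta_pos": [0.064, -0.53, -0.4], "turn": [0, 0, 0], "fingers": 1}, {"delta_pos": [0.07, -0.578, -0.4], "turn": [0, 0, 0], "fingers": 1}])

```text
clock: 11.62
position: [0.5374, 0.1235, 0.2926]
ee_rot: [0.99, 0.138, 0.0, -0.0]
ft_force: [-1.1, -0.8, -1.0]
grip_width: 0.274
grasp_force: 39.4
```

Converted, 0.055 m / 0.5 = 0.11, 0.045 m / 0.5 = 0.09.

Request:
move_arm(plan=[{"delta_pos": [0, 0, 0], "turn": [0, 0, 0], "fingers": 1}, {"delta_pos": [0, 0, 0.04], "turn": [0, 0, 0], "fingers": 1}, {"delta_pos": [0, 0, 0.09], "turn": [0, 0, 0], "fingers": 1}, {"delta_pos": [0, 0, 0.11], "turn": [0, 0, 0], "fingers": 1}, {"delta_pos": [0, 0, 0.11], "turn": [0, 0, 0], "fingers": 1}])

```text
clock: 12.25
position: [0.5384, 0.1197, 0.2364]
ee_rot: [0.991, 0.136, -0.0, 0.0]
ft_force: [-0.2, 0.4, -0.5]
grip_width: 0.272
grasp_force: 39.4
```

Run:
```python
from h import *
o=get_obs();print(o['position'].round(4),to(.5386,.1207,.2045),to(.5386,.1207,.2033-.012))
c=snap('side');cv2.imwrite('pics/s6.png',cv2.resize(c['color'][130:280,260:410],(600,600))[:,:,::-1])
```

```text
[0.5384 0.1197 0.2364] [ 0.0005 -0.0009  0.0319] [ 0.0005 -0.0009  0.0451]
```

View pics/s6.png

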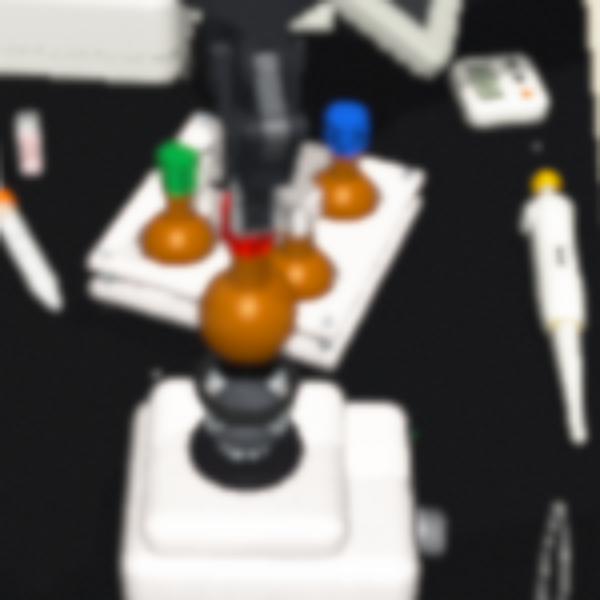

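The red flask hangs upright, ball at crop (248,312), centred over the ring at about (247,390). I'll lower it to near the seat.

Converted, 0.032 m / 0.5 = 0.064, 0.012 m / 0.5 = 0.024.

Request:
move_arm(plan=[{"delta_pos": [0, -0.002, 0.024], "turn": [0, 0, 0], "fingers": 1}, {"delta_pos": [0, -0.002, 0.044], "turn": [0, 0, 0], "fingers": 1}, {"delta_pos": [0, -0.002, 0.056], "turn": [0, 0, 0], "fingers": 1}, {"delta_pos": [0, -0.002, 0.06], "turn": [0, 0, 0], "fingers": 1}, {"delta_pos": [0, -0.002, 0.064], "turn": [0, 0, 0], "fingers": 1}, {"delta_pos": [0, -0.002, 0.064], "turn": [0, 0, 0], "fingers": 1}])

```text
clock: 13.05
position: [0.5384, 0.1217, 0.2047]
ee_rot: [0.991, 0.136, 0.0, -0.0]
ft_force: [-0.7, 0.1, 1.1]
grip_width: 0.273
grasp_force: 39.5
```

Converted, 0.004 m / 0.5 = 0.008, 0.002 m / 0.5 = 0.004.

Request:
move_arm(plan=[{"delta_pos": [0, 0, 0.004], "turn": [0, 0, 0], "fingers": 1}, {"delta_pos": [0, 0, 0.008], "turn": [0, 0, 0], "fingers": 1}, {"delta_pos": [0, 0, 0.008], "turn": [0, 0, 0], "fingers": 1}])

```text
clock: 13.42
position: [0.5383, 0.1218, 0.2005]
ee_rot: [0.991, 0.136, 0.0, -0.0]
ft_force: [0.1, 1.1, 3.9]
grip_width: 0.269
grasp_force: 39.8
```

Converted, 0.006 m / 0.5 = 0.012, 0.004 m / 0.5 = 0.008.

Request:
move_arm(plan=[{"delta_pos": [0, 0, 0.004], "turn": [0, 0, 0], "fingers": 1}, {"delta_pos": [0, 0, 0.008], "turn": [0, 0, 0], "fingers": 1}, {"delta_pos": [0, 0, 0.012], "turn": [0, 0, 0], "fingers": 1}, {"delta_pos": [0, 0, 0.012], "turn": [0, 0, 0], "fingers": 1}, {"delta_pos": [0, 0, 0.012], "turn": [0, 0, 0], "fingers": 1}])

```text
clock: 14.05
position: [0.5387, 0.122, 0.195]
ee_rot: [0.991, 0.136, 0.001, -0.0]
ft_force: [-0.1, 2.5, 7.2]
grip_width: 0.268
grasp_force: 40.2
```

Converted, 0.001 m / 0.5 = 0.002.

Request:
move_arm(plan=[{"delta_pos": [0, 0, 0.002], "turn": [0, 0, 0], "fingers": 1}, {"delta_pos": [0, 0, 0.002], "turn": [0, 0, 0], "fingers": 1}, {"delta_pos": [0, 0, 0.002], "turn": [0, 0, 0], "fingers": 1}])

```text
clock: 14.42
position: [0.5387, 0.1221, 0.1941]
ee_rot: [0.991, 0.136, 0.001, -0.0]
ft_force: [0.2, 2.0, 9.2]
grip_width: 0.273
grasp_force: 40.3
```

Converted, -0.001 m / 0.5 = -0.002.

Request:
move_arm(plan=[{"delta_pos": [0, -0.002, 0.002], "turn": [0, 0, 0], "fingers": 1}, {"delta_pos": [0, -0.002, 0.002], "turn": [0, 0, 0], "fingers": 1}, {"delta_pos": [0, -0.002, 0.002], "turn": [0, 0, 0], "fingers": 1}])

```text
clock: 14.8
position: [0.5386, 0.1227, 0.1932]
ee_rot: [0.991, 0.136, 0.001, -0.0]
ft_force: [1.1, 0.4, 8.7]
grip_width: 0.272
grasp_force: 40.4
```

Converted, 0.001 m / 0.5 = 0.002.

Request:
move_arm(plan=[{"delta_pos": [0, 0, 0.002], "turn": [0, 0, 0], "fingers": 1}, {"delta_pos": [0, 0, 0.002], "turn": [0, 0, 0], "fingers": 1}, {"delta_pos": [0, 0, 0.002], "turn": [0, 0, 0], "fingers": 1}])

```text
clock: 15.18
position: [0.5387, 0.1228, 0.1923]
ee_rot: [0.991, 0.136, 0.001, -0.0]
ft_force: [0.5, 1.5, 9.4]
grip_width: 0.269
grasp_force: 40.5
```

Converted, 0.001 m / 0.5 = 0.002.

Request:
move_arm(plan=[{"delta_pos": [0, 0, 0.002], "turn": [0, 0, 0], "fingers": 1}, {"delta_pos": [0, 0, 0.002], "turn": [0, 0, 0], "fingers": 1}, {"delta_pos": [0, 0, 0.002], "turn": [0, 0, 0], "fingers": 1}])

```text
clock: 15.55
position: [0.5387, 0.1228, 0.1915]
ee_rot: [0.991, 0.136, 0.001, -0.0]
ft_force: [0.0, 1.3, 10.9]
grip_width: 0.271
grasp_force: 40.6
```

Converted, 0.0005 m / 0.5 = 0.001.

Request:
move_arm(plan=[{"delta_pos": [0, 0, 0.001], "turn": [0, 0, 0], "fingers": 1}, {"delta_pos": [0, 0, 0.001], "turn": [0, 0, 0], "fingers": 1}, {"delta_pos": [0, 0, 0.001], "turn": [0, 0, 0], "fingers": 1}])

```text
clock: 15.92
position: [0.539, 0.1229, 0.1914]
ee_rot: [0.991, 0.136, 0.002, 0.0]
ft_force: [-0.7, 0.9, 13.3]
grip_width: 0.272
grasp_force: 40.8
```

Z has stalled at 0.1914 while the force climbs past 10 N, so the collar is on the stop. I add a small margin and check.

Converted, 0.0005 m / 0.5 = 0.001.

Request:
move_arm(plan=[{"delta_pos": [0, 0, 0.001], "turn": [0, 0, 0], "fingers": 1}, {"delta_pos": [0, 0, 0.001], "turn": [0, 0, 0], "fingers": 1}, {"delta_pos": [0, 0, 0.001], "turn": [0, 0, 0], "fingers": 1}, {"delta_pos": [0, 0, 0.001], "turn": [0, 0, 0], "fingers": 1}])

```text
clock: 16.42
position: [0.5392, 0.1229, 0.1913]
ee_rot: [0.991, 0.136, 0.002, 0.0]
ft_force: [-1.4, 0.8, 16.3]
grip_width: 0.273
grasp_force: 41.1
```

Run:
```python
from h import *
c=snap('side');cv2.imwrite('pics/s7.png',cv2.resize(c['color'][130:280,260:410],(600,600))[:,:,::-1])
o=get_obs();print(o['position'],o['ft_force'],o['grasp_force'])
```

```text
[0.53920258 0.12293805 0.19133403] [-1.52903716  0.38471207 16.84255056] 41.11483454704285
```

View pics/s7.png

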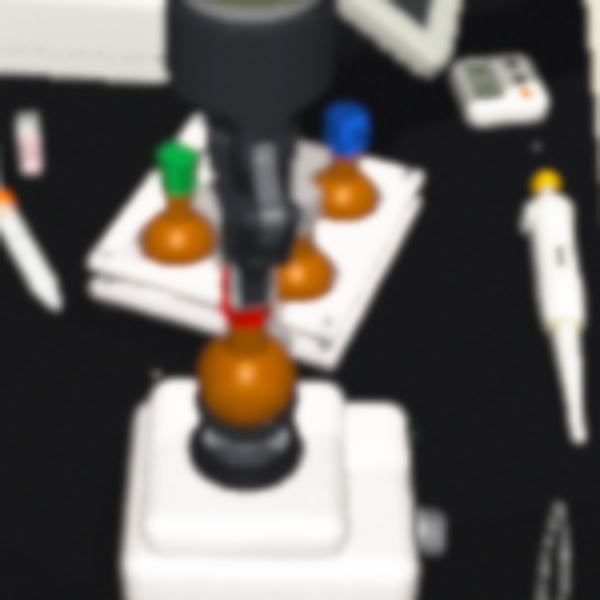

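The red flask is upright in the ring, ball at crop (246,378), and the cradle is down on the boss with the push steady at about 16.5 N. The green flask stands in the rack. I'll hand in.

```bash
python3 -c "
from workcell import hand_in
print(hand_in())"
```

```text
the job is handed in; nothing more can be done
None
```

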